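# Set the glue pan's heat ring without touching its timer

### The job

Get the glue pan ready for gluing: turn the heat up by bringing the lever of the outer black ring round to the red clip, and leave the silver timer knob in its middle as it is set. A wood slice has been left on the deck in the lever's way: lay it flat, centred, on the bare cork round without dropping it. Do not shift or knock over anything else.

Things in the scene. Friction and masses are not known exactly. Their poses are not given: they have to be found in the camera images.
- station: white housing of an electric glue pan, 230 mm deep (x), 340 mm wide (y), top at 60 mm height; origin at the centre of its underside, x to its back, y to its left. The right half (y below +5 mm) is a flat grey deck with the double dial; the left half holds an empty square pan (rim 63 mm high, x -79 to +79, y +4 to +164 mm)
- dial (a point): the vertical axis of the double dial at deck height (60 mm over the table), at x 0, y -85 mm in the housing's frame
- heat_ring (a joint): angle of the OUTER part of the double dial, the black heat ring with its lever. 0: the lever points to the front of the housing (its -x); grows clockwise seen from above (at +1.57 it points to the housing's left, +y); stops at -2.3 and +2.3. Stays where it is left; about 0.07 N m turns it (1.3 N at the fin). Starts between -2.0 and -1.15
- lever_tip (a point): on the heat ring's lever, mid-width, 58 mm from the axis, 20 mm over the deck. The ring is 64 mm across, 14 mm high over the deck; its one lever sticks out level to 62 mm from the axis, 8 mm wide, 5 to 13 mm over the deck; its last 12 mm (50 to 62 mm from the axis) is an upright fin, 5 to 26 mm over the deck, with a white line on top
- timer (a joint): angle of the INNER part of the double dial, the silver timer knob: 30 mm diameter, 14 to 34 mm over the deck on the same axis, a black line on top. Same zero and sense as the heat ring; it turns on its own at a light touch (0.008 N m) and stays where it is left
- timer_mark (a point): the outer end of the black line on top of the timer knob, 13 mm from the axis
- set_clip (a joint): angle of the red clip that marks the heat wanted, same zero and sense as the heat ring; between 0.95 and 1.9. A stiff little block on the deck, 63 to 77 mm from the axis, 8 mm wide, 4 mm high, just beyond the sweep of the lever, which passes it freely
- clip_tip (a point): the point in line with the red clip, 58 mm from the axis, 4 mm over the deck: the lever points at the clip when lever_tip is above this point
- lid_edge (a point): middle of the free edge of the pan's glass lid, which stands open (leaning back 2 to 13 degrees) behind the pan: a flat panel 158 mm tall, 156 mm wide (y +7 to +163 mm in the housing's frame), 8 mm thick with a bar handle on its back (35 mm in all), hinge at x +85 mm, 64 mm over the table; it reaches 225 mm over the table
- slice: the wood slice to be moved: disc 50 mm across, 12 mm thick, dark bark edge, about 18 g; it starts lying on the deck in front of the dial, in the way of the lever; origin at the centre of its underside, z up
- mat: green cutting mat on the table, 240 by 240 mm, 2 mm thick, fixed; origin at the centre of its underside
- round_free: the bare cork round on the mat: disc 72 mm across, 4 mm thick, fixed; origin at the centre of its underside, its top 6 mm over the table
- round_a: cork round like the bare one, with slice_a on it
- round_b: cork round like the bare one, with slice_b on it
- slice_a: wood slice lying on cork round a: disc 50 mm across, 12 mm thick, bark edge; origin at the centre of its underside; a bystander
- slice_b: wood slice lying on cork round b, like slice_a; a bystander
- glue_stick: red, white and orange glue stick standing upright on the mat, 29 mm diameter, 106 mm tall; origin at the centre of its foot; a bystander
- paint: blue paint bottle with white cap standing on the mat, 38 mm diameter, 131 mm tall; origin at the centre of its foot; a bystander
- brush_jar: green glass jar of brushes standing on the table to the right of the glue pan's housing, 68 mm diameter (brush tips reach 35 mm from its axis), 200 mm tall in all; origin at the centre of its foot; a bystander
- wood_glue: white bottle with yellow label and orange cap standing behind the housing, 60 mm diameter, 185 mm tall; origin at the centre of its foot; a bystander
- cone_deck: brown pine cone standing on the dial deck near its front right corner, 33 mm across, 37 mm tall; origin at the centre of its foot; a bystander
- cone_front: brown pine cone standing on the table in front of the housing, 33 mm across, 37 mm tall; origin at the centre of its foot; a bystander
Not all that is in view belongs to the job. Leave any orange look-alike of the slice alone.

How it is judged:
At the end, for the whole second after the job is handed in: The tip of the heat ring's lever is within 6 mm of the point in line with the red clip and at rest, the timer knob's mark and the clip are within 3 mm of where they started, and the moved slice lies flat and still on the bare cork round, centred within 12 mm. Everything else stands where it stood (horizontal distance between lever_tip and clip_tip below 0.006 m and velocity of joint heat_ring between -0.03 and 0.03 rad/s and distance of each of timer_mark, clip_tip from where it was at the start of the episode below 0.003 m and horizontal distance between slice and round_free below 0.012 m and z of slice in the frame of round_free between 0.002 and 0.0065 m and angle between slice's own z axis and vertical below 0.1 rad and linear speed of slice below 0.02 m/s); the robot touches nothing.
It fails at once if any bystander (the slices on the mat, glue stick, paint, brush jar, wood glue, pine cones) is shifted by more than 15 mm or tipped over (distance of any of slice_a, slice_b, glue_stick, paint, brush_jar, wood_glue, cone_deck, cone_front from where it was at the start of the episode above 0.015 m or angle between any of slice_a, slice_b, glue_stick, paint, brush_jar, wood_glue, cone_deck, cone_front's own z axis and vertical above 0.35 rad).
It fails at once if the timer knob is turned by more than about 0.23 rad (distance of timer_mark from where it was at the start of the episode above 0.003 m).
It fails at once if the red clip is shifted by more than 3 mm (distance of clip_tip from where it was at the start of the episode above 0.003 m).
It fails at once if the pan's lid is knocked by more than 30 mm (distance of lid_edge from where it was at the start of the episode above 0.03 m).
It fails at once if the slice is dropped or flung: it flies free at over 0.6 m/s (contact force between slice and anything else below 0.001 N and linear speed of slice above 0.6 m/s).
It also fails if it takes over 70 s, if anything falls off the work surface, if the arm or the gripper's body presses on something with over 40 N, if the wrist force passes 120 N, or if a joint passes its speed limit or range.

### The arm

A 6-joint arm with a two-finger parallel gripper is mounted at the origin on the work surface. World frame = base frame: x ahead of the robot, y to its left, z up, the work surface at z = 0. Lengths are in m, angles in rad, forces in N, time in s.
With the tool pointing down it reaches from about 0.3 to 0.775 m from the base axis. Payload 14.6 kg.
Tool frame: the origin (TCP) lies at the very end of the fingers, on their centre line; the grasp point (between the pads) lies 19 mm behind it; z points along the fingers, y is the line along which they close (so a half turn about z gives the same grasp; the last joint's range is limited). The gripper opens to 85 mm and grips with 20 to 120 N. Pads are 22 mm wide; open, the fingers measure 114 mm over their backs; the gripper's body (76 mm by 85 mm) begins 54 mm behind the grasp point. The pads swing forward as they close: fully open they stand 13 mm farther back than shut.
Start: joints at [-1.333, 0.3, 1.521, -0, 1.321, -0.067], TCP at [0.165, -0.525, 0.231] pointing down, gripper open.
Joint ranges: [-3.03, 3.03], [-0.79, 2.21], [0.23, 2.52], [-1.04, 4.18], [0, 3.07], [-2.55, 2.55]. Speed limits (rad/s): [2.22, 2.22, 2.57, 3.14, 3.14, 3.14].

### API

Orientations are given as [roll, pitch, yaw] about the fixed x, y, z axes, in that order (R = Rz(yaw) Ry(pitch) Rx(roll)).
In Python, from station import robot gives the robot as it stands.
- The arm moves only by the shell command python3 -m handwheel 'ROWS' [FORCE]. ROWS is JSON, a list of rows, each an object of numbers: "tx", "ty", "tz": the shift along the tool's x, y, z scaled (see below); "yaw": the turn about the tool's z scaled (see below); "jaw": the closure, from 0 (fully open) to 1 (shut). In form: [{"tx": .., "ty": .., "tz": .., "yaw": .., "jaw": ..}, ...]. A call has 1 to 20 rows; each row shifts and turns the commanded pose from where the row before left it, along the tool's axes as they then stand; what a row does not reach is not made up. The controller multiplies each number of a shift by 0.5 m and each number of a turn by 0.15 rad. A row lasts 1/8 s, in which the tool goes at most 62.5 mm and 10.7 degrees, less where a joint would pass 70% of its speed; a pose out of reach is approached as far as the arm can. A call with a number of a shift or a turn outside -1 to 1 is refused whole. A call with a gripper value outside its range is refused whole. The fingers move at their own pace and stop on an object; FORCE is the grip in N (left out, the last holds). Time passes only in rows, so rows that do not move let the fingers close. It gives the time, the measured TCP pose, the force, the opening and the grip force at its end, in the units of the state.
- robot.observe(): the state, without advancing time (a new reading comes with each control period).
- robot.read_camera(name): name is "scene" or "top" or "wrist"; returns the picture (480x640x3 uint8, red, green, blue); there is no depth.
- robot.camera_params(name): a dict with "intrinsics" (3x3 intrinsics, pixels), "R" (3x3) and "t" (3): a world point X has camera coordinates R X + t. Camera axes: x right, y down, z forward; pixel columns grow to the right and rows downward; lengths in m; the calibration is good to about 2 mm. A picture is of the moment at which its call begins: read the wrist's pose just before it. camera_params takes no time and is no camera call; for the wrist camera it gives the pose at the moment of the call.
- robot.close_job(): hands the job in; it is judged then, once.
Trained networks look in the newest picture that a camera, given by its name, has taken for a name from the list of things; names that differ only in an ending like _2 or _b are one class to them, and where a whole thing is asked for, a point or a joint stands for the part that bears it (a point fixed in the world has none). Each returns a list of dicts, best first, with "score" (0 to 1); they miss things now and then, are a little off and sometimes report something else, mostly with a low value. They report only what shows in the picture. A call takes as long as a camera call. They do not tell look-alikes from the thing itself.
- robot.masks_of(camera, query): "pixels" (480x640 bool, what is visible of it) and "rect" ([centre column, centre row, width, height] in pixels, round what is visible of it).
The state is a dict: "t": time; "joint_pos": joint angles; "joint_velocities": joint speeds; "tau": joint torques, N m; "position": TCP position; "ee_rot": TCP orientation; "ft_force": force on the tool from outside, world axes, zero at the start; "wrist_torque": the same for the moment, N m; "gripper_width": finger opening in m; "grip_force": force on a finger pad.
Only numpy, scipy, OpenCV 4.12 (cv2) and the standard library are available. Lean on these libraries where they do the work, as an engineer would, in place of code of your own. Each camera call takes 0.05 s, during which the arm holds its last target. There are 200 camera calls.

## Working session

There is one attempt and no reset: what is moved stays moved. The work goes in short steps, Python scripts to look and compute and a shell command to move; the robot and the scene stay as the last step left them, time stands still between calls to the robot, and variables do not carry over. Pictures are saved under pics/ and viewed, at most 12 in all, crops included, and the job is handed in when it is done.

```bash
mkdir -p pics; ls
python3 - <<'E'
from station import robot
import cv2
for c in("top","scene"):
    im=robot.read_camera(c); cv2.imwrite(f"pics/{c}0.png",im[:,:,::-1])
    p=robot.camera_params(c); print(c,p["intrinsics"],p["R"],p["t"])
s=robot.observe(); print(s["t"],s["position"],s["ee_rot"],s["gripper_width"])
E
```

```text
pics
top [[506.8001119    0.         326.13410954]
 [  0.         506.8001119  240.6856193 ]
 [  0.           0.           1.        ]] [[-0.01702526 -0.99983317  0.00661621]
 [-0.99637154  0.01641368 -0.0835126 ]
 [ 0.08339007 -0.00801403 -0.99648476]] [-0.06704531  0.58866125  1.05424909]
scene [[471.18711699   0.         318.43289405]
 [  0.         471.18711699 238.66695963]
 [  0.           0.           1.        ]] [[ 0.63207072  0.77489663 -0.00467218]
 [ 0.65132109 -0.53451948 -0.53858125]
 [-0.41984217  0.33737835 -0.84256062]] [-0.33010808 -0.36534063  1.2834484 ]
0.1 [ 0.16503152 -0.52442896  0.230771  ] [-3.14051508e+00 -1.27854444e-04  3.04820336e-01] 0.08522632208943245
```

View pics/top0.png

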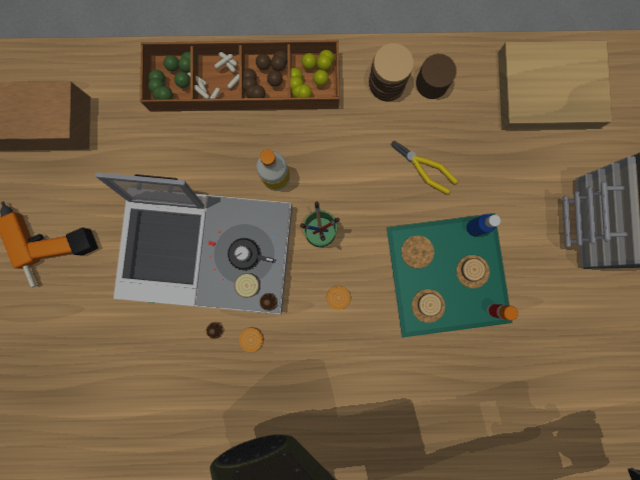

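View pics/scene0.png

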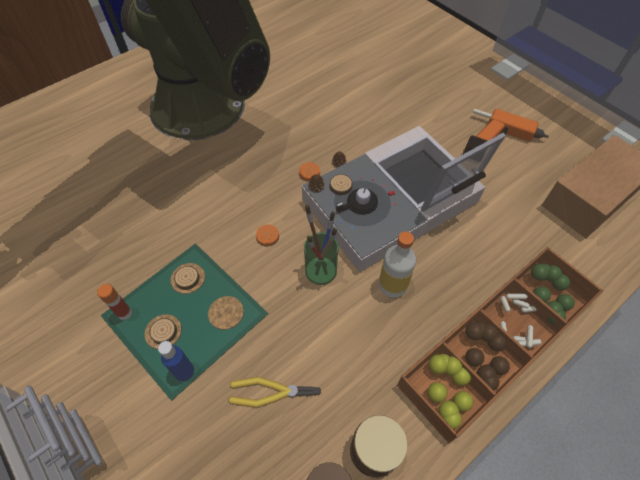

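The top view shows the dial at about (243,254), with the lever pointing right to (270,260) and the red clip at (212,244). There are three candidates for the slice:
- (247,285) has a pale face and dark bark, and lies on the deck in front of the dial. This one fits the description.
- (251,340) is an orange disc on the table, so a look-alike.
- (338,297) is also an orange disc on the table, so a look-alike.

The bare cork round is at (418,251). Next I measure with the networks and check an enlarged crop.

```bash
cat > h.py <<'E'
import numpy as np, cv2
from station import robot
def back(cam,uv,z,p=None):
    p=p or robot.camera_params(cam); K,R,t=map(np.array,(p["intrinsics"],p["R"],p["t"]))
    d=R.T@np.linalg.inv(K)@np.array([uv[0],uv[1],1.]); c=-R.T@t
    return c+d*(z-c[2])/d[2]
def proj(cam,X,p=None):
    p=p or robot.camera_params(cam); K,R,t=map(np.array,(p["intrinsics"],p["R"],p["t"]))
    q=K@(R@np.array(X)+t); return q[:2]/q[2]
def cen(m):
    r,c=np.nonzero(m); return c.mean(),r.mean()
E
python3 - <<'E'
from h import *
Z=dict(slice=.072,round_free=.006,heat_ring=.074,timer=.094,set_clip=.064,cone_deck=.08,glue_stick=.106,paint=.131,brush_jar=.1,station=.06,cone_front=.02,mat=.002,wood_glue=.1,lid_edge=.2)
for cam in("top","scene"):
    im=robot.read_camera(cam)
    for q,z in Z.items():
        for d in robot.masks_of(cam,q)[:4]:
            if d["score"]>.3:
                c=cen(d["pixels"]); print(cam,q,round(d["score"],2),np.round(c),np.round(d["rect"]),d["pixels"].sum(),np.round(back(cam,c,z),3))
    if cam=="top": cv2.imwrite("pics/crop1.png",cv2.resize(im[185:325,110:350,::-1],None,fx=3.3,fy=3.3,interpolation=cv2.INTER_CUBIC))
E
```

```text
top slice 0.95 [339. 297.] [338. 298.  23.  30.] 439 [ 0.468 -0.1    0.072]
top slice 0.92 [247. 285.] [246. 282.  24.  29.] 490 [0.497 0.085 0.072]
top slice 0.88 [251. 339.] [253. 339.  24.  23.] 439 [0.388 0.077 0.072]
top slice 0.85 [473. 269.] [474. 269.  24.  24.] 452 [ 0.521 -0.375  0.072]
top round_free 0.87 [418. 251.] [420. 251.  32.  32.] 831 [ 0.563 -0.275  0.006]
top heat_ring 0.8 [246. 254.] [253. 253.  47.  30.] 687 [0.559 0.086 0.074]
top timer 0.62 [242. 253.] [243. 255.  16.  15.] 200 [0.56  0.09  0.094]
top cone_deck 0.72 [273. 170.] [273. 169.  30.  35.] 996 [0.73  0.029 0.08 ]
top cone_deck 0.67 [268. 302.] [268. 301.  17.  20.] 233 [0.462 0.042 0.08 ]
top glue_stick 0.6 [502. 311.] [504. 313.  31.  18.] 393 [ 0.437 -0.418  0.106]
top paint 0.85 [483. 224.] [484. 224.  33.  20.] 524 [ 0.606 -0.379  0.131]
top paint 0.43 [152. 189.] [153. 191. 110.  36.] 2377 [0.684 0.259 0.131]
top brush_jar 0.96 [320. 227.] [320. 227.  39.  43.] 1043 [ 0.608 -0.065  0.1  ]
top station 0.81 [198. 244.] [194. 241. 193. 139.] 19097 [0.582 0.187 0.06 ]
top cone_front 0.73 [320. 227.
[... 1065 characters left out ...]
 0.45 [363. 195.] [364. 196.  12.  12.] 179 [0.567 0.084 0.094]
scene cone_deck 0.53 [316. 183.] [316. 182.  16.  16.] 199 [0.469 0.036 0.08 ]
scene glue_stick 0.85 [114. 301.] [114. 302.  31.  39.] 659 [ 0.469 -0.431  0.106]
scene paint 0.8 [176. 361.] [176. 360.  41.  44.] 860 [ 0.646 -0.4    0.131]
scene brush_jar 0.71 [321. 252.] [320. 246.  33.  76.] 1783 [ 0.623 -0.076  0.1  ]
scene station 0.91 [399. 192.] [404. 200. 206. 147.] 14297 [0.594 0.171 0.06 ]
scene mat 0.56 [184. 319.] [185. 322. 168. 158.] 9482 [ 0.522 -0.349  0.002]
scene wood_glue 0.95 [398. 266.] [397. 263.  36.  67.] 1647 [0.739 0.018 0.1  ]
scene lid_edge 0.59 [461. 173.] [460. 172.  87.  78.] 2290 [0.701 0.202 0.2  ]
```

View pics/crop1.png

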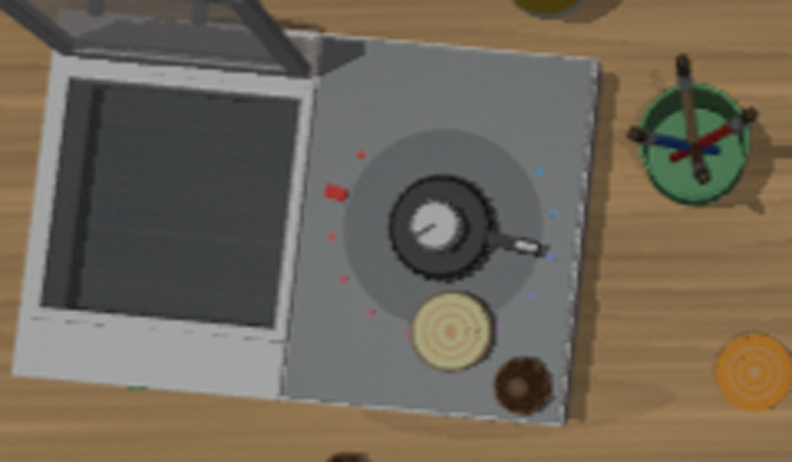

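The crop shows the pale slice with dark bark at (452,331), the lever at (543,247), the red clip at (336,192) and the deck cone at (522,385). The orange disc at (755,372) is a look-alike. The slice on the deck is the target.

Run:
```python
from h import *
f=lambda u,v,z:back("top",(110+u/3.3,185+v/3.3),z)
BR,FR,FL=f(600,60,.06),f(565,425,.06),f(13,375,.06)
print("corners",BR.round(3),FR.round(3),FL.round(3),np.linalg.norm(BR-FR),np.linalg.norm(FR-FL))
yaw=np.arctan2(*(BR-FR)[1::-1]); e=FL-FR; yaw2=np.arctan2(-e[0],e[1]); print("yaw",yaw,yaw2)
y=(yaw+yaw2)/2; X=np.array([np.cos(y),np.sin(y)]);Y=np.array([-X[1],X[0]])
dial0=(BR+FR)[:2]/2+Y*85; ring=f(443,227,.074)[:2]; print("dial",dial0.round(4),ring.round(4), f(438,224,.094).round(4))
d=dial0*0+ring
for n,p in dict(lever=f(543,247,.086),clip=f(336,192,.064),slice=f(452,331,.072),cone=f(522,385,.09)).items():
    r=p[:2]-d; a=np.array([r@X,r@Y]); print(n,p.round(4),"station",a.round(4),"rad",np.hypot(*a).round(4),"ang",np.arctan2(a[1],-a[0]).round(3))
# triangulate some centres
def tri(a,b):
    Ps=[]
    for c in("top","scene"):
        p=robot.camera_params(c);Ps.append(np.array(p["intrinsics"])@np.c_[p["R"],p["t"]])
    q=cv2.triangulatePoints(*Ps,np.float64(a).reshape(2,1),np.float64(b).reshape(2,1)); return (q[:3]/q[3]).ravel().round(4)
for n,a,b in(("slice",(247,285),(341,184)),("free",(418,251),(226,312)),("timer",(242.7,253),(363,195)),("paint",(483,224),(176,361)),("glue",(502,311),(114,301)),("jar",(320,227),(321,252)),("slice_a",(473,269),(162,330)),("cone",(268,302),(316,183))): print(n,tri(a,b))
```

```text
corners [ 0.664 -0.007  0.06 ] [0.437 0.017 0.06 ] [0.473 0.357 0.06 ] 0.22807678964395736 0.34172875705623246
yaw -0.10605167705820397 -0.10698022967051911
dial [ 9.587  84.5235] [0.5594 0.0898] [0.5601 0.0897 0.094 ]
lever [0.5456 0.0274 0.086 ] station [-0.0072 -0.0635] rad 0.0639 ang -1.458
clip [0.5829 0.1576 0.064 ] station [0.0161 0.0699] rad 0.0717 ang 1.797
slice [0.4958 0.0848 0.072 ] station [-0.0628 -0.0117] rad 0.0639 ang -0.184
cone [0.4628 0.0404 0.09  ] station [-0.0908 -0.0594] rad 0.1085 ang -0.579
slice [0.4964 0.0862 0.0628]
free [ 0.5639 -0.2758  0.0021]
timer [0.5608 0.0919 0.0823]
paint [ 0.614  -0.4024  0.0582]
glue [ 0.4341 -0.4351  0.0556]
jar [ 0.6111 -0.0648  0.0757]
slice_a [ 0.5218 -0.393   0.0108]
cone [0.4613 0.0432 0.0666]
```

```bash
python3 -m handwheel '[{"tx":0.0665,"ty":-0.0642,"tz":0,"yaw":0,"jaw":0},{"tx":0.0665,"ty":-0.0642,"tz":0,"yaw":0,"jaw":0},{"tx":0.0665,"ty":-0.0642,"tz":0,"yaw":0,"jaw":0},{"tx":0.0665,"ty":-0.0642,"tz":0,"yaw":0,"jaw":0},{"tx":0.0665,"ty":-0.0642,"tz":0,"yaw":0,"jaw":0},{"tx":0.0665,"ty":-0.0642,"tz":0,"yaw":0,"jaw":0},{"tx":0.0665,"ty":-0.0642,"tz":0,"yaw":0,"jaw":0},{"tx":0.0665,"ty":-0.0642,"tz":0,"yaw":0,"jaw":0},{"tx":0.0665,"ty":-0.0642,"tz":0,"yaw":0,"jaw":0},{"tx":0.0665,"ty":-0.0642,"tz":0,"yaw":0,"jaw":0},{"tx":0.0665,"ty":-0.0642,"tz":0,"yaw":0,"jaw":0},{"tx":0.0665,"ty":-0.0642,"tz":0,"yaw":0,"jaw":0},{"tx":0.0665,"ty":-0.0642,"tz":0,"yaw":0,"jaw":0},{"tx":0.0665,"ty":-0.0642,"tz":0,"yaw":0,"jaw":0},{"tx":0.0665,"ty":-0.0642,"tz":0,"yaw":0,"jaw":0},{"tx":0,"ty":0,"tz":0,"yaw":0,"jaw":0},{"tx":0,"ty":0,"tz":0,"yaw":0,"jaw":0}]'
python3 - <<'E'
from h import *
s=robot.observe(); print(s["joint_pos"],s["position"],s["ee_rot"])
p=robot.camera_params("wrist"); im=robot.read_camera("wrist"); cv2.imwrite("pics/w1.png",im[:,:,::-1])
for q,z in dict(slice=.072,heat_ring=.074,timer=.094,set_clip=.064,cone_deck=.08).items():
    for d in robot.masks_of("wrist",q)[:4]:
        if d["score"]>.3: c=cen(d["pixels"]);print(q,round(d["score"],2),np.round(c),np.round(d["rect"]),back("wrist",c,z,p).round(4))
print("expected slice px",proj("wrist",(.496,.085,.072),p),"dial",proj("wrist",(.5595,.0897,.094),p))
E
```

```text
t: 3.72
position: [0.4961, 0.084, 0.2311]
ee_rot: [3.142, 0.0, 0.305]
ft_force: [0.3, -0.2, -0.2]
gripper_width: 0.0853
grip_force: 0.0
[ 9.51040925e-02  1.95739162e-01  1.65122317e+00 -1.66183270e-04
  1.29505843e+00  1.36088083e+00] [0.49605026 0.08404598 0.23113001] [3.14152549e+00 4.52030373e-04 3.05064848e-01]
slice 0.97 [326. 209.] [326. 208.  67.  66.] [0.4985 0.086  0.072 ]
slice 0.97 [291. 300.] [293. 301.  48.  56.] [0.4171 0.09   0.072 ]
slice 0.86 [501. 277.] [502. 276.  54.  55.] [ 0.4872 -0.0639  0.072 ]
heat_ring 0.76 [350. 126.] [363. 127. 122. 101.] [0.5617 0.0884 0.074 ]
timer 0.8 [345. 126.] [346. 128.  42.  46.] [0.5617 0.0922 0.094 ]
cone_deck 0.91 [365. 266.] [366. 266.  49.  46.] [0.4665 0.0441 0.08  ]
expected slice px [326.12009373 212.63239629] dial [348.01287987 130.78495856]
```

View pics/w1.png

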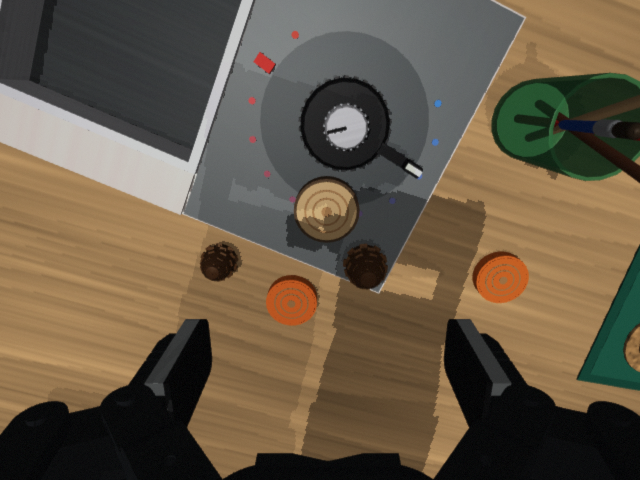

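The wrist picture shows the slice at (326,209), the ring at (344,123), the fin at (413,170), the clip at (264,62) and the deck cone at (365,266). These agree with the top view to within 3 mm. The gripper's yaw already suits the grasp, so I descend.

```bash
python3 -m handwheel '[{"tx":0.003,"ty":-0.002,"tz":0.05,"yaw":0,"jaw":0.25},{"tx":0,"ty":0,"tz":0.06,"yaw":0,"jaw":0.25},{"tx":0,"ty":0,"tz":0.06,"yaw":0,"jaw":0.25},{"tx":0,"ty":0,"tz":0.06,"yaw":0,"jaw":0.25},{"tx":0,"ty":0,"tz":0.05,"yaw":0,"jaw":0.25},{"tx":0,"ty":0,"tz":0.03,"yaw":0,"jaw":0.25},{"tx":0,"ty":0,"tz":0.02,"yaw":0,"jaw":0.25},{"tx":0,"ty":0,"tz":0,"yaw":0,"jaw":0.25},{"tx":0,"ty":0,"tz":0,"yaw":0,"jaw":0.25}]' 20
python3 - <<'E'
from h import *
p=robot.camera_params("wrist"); im=robot.read_camera("wrist"); cv2.imwrite("pics/w2.png",im[:,:,::-1])
E
```

```text
t: 5.15
position: [0.4978, 0.0858, 0.067]
ee_rot: [3.141, -0.001, 0.305]
ft_force: [0.2, 0.2, 0.3]
gripper_width: 0.0639
grip_force: 0.0
```

View pics/w2.png

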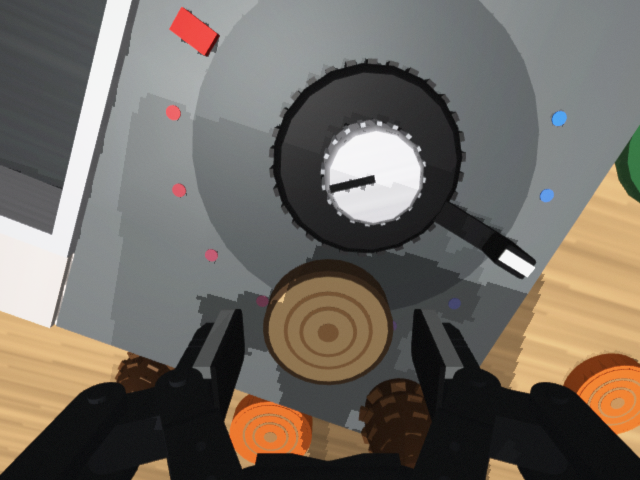

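The slice sits between the open fingers, centred at about (328,325). The fin's white line is at (517,263) and the clip at (194,32). I check the centring from this picture and refine the dial, lever and clip geometry.

Run:
```python
from h import *
s=robot.observe();p=robot.camera_params("wrist"); P=np.array(s["position"])
print("TCP at slice top px",proj("wrist",(P[0],P[1],.072),p)," slice",back("wrist",(328,325),.072,p).round(4),P.round(4))
y=-.1065; X=np.array([np.cos(y),np.sin(y)]);Y=np.array([-X[1],X[0]])
b=lambda u,v,z:back("wrist",(u,v),z,p)[:2]
d=b(367,158,.074); t=b(374,177,.094); fin=b(517,263,.086); clip=b(190,30,.064)
print("ring",d.round(4),"timer",t.round(4))
for n,q in(("fin",fin),("clip",clip)):
    for c in (d,t,np.array([.5595,.0897])):
        r=q-c; a=(r@X,r@Y); print(n,q.round(4),np.hypot(*a).round(4),np.arctan2(a[1],-a[0]).round(3))
```

```text
TCP at slice top px [326.44792267 328.92813595]  slice [0.4997 0.0857 0.072 ] [0.4979 0.0858 0.067 ]
ring [0.5638 0.0926] timer [0.5615 0.0916]
fin [0.5479 0.0369] 0.058 -1.399
fin [0.5479 0.0369] 0.0564 -1.433
fin [0.5479 0.0369] 0.0541 -1.46
clip [0.584  0.1583] 0.0688 1.762
clip [0.584  0.1583] 0.0704 1.789
clip [0.584  0.1583] 0.0729 1.807
```

```bash
python3 -m handwheel '[{"tx":0.002,"ty":0,"tz":0.006,"yaw":0,"jaw":0.32},{"tx":0,"ty":0,"tz":0.004,"yaw":0,"jaw":0.32},{"tx":0,"ty":0,"tz":0.002,"yaw":0,"jaw":0.32},{"tx":0,"ty":0,"tz":0,"yaw":0,"jaw":0.32}]' 20
```

```text
t: 5.7
position: [0.4984, 0.0861, 0.0602]
ee_rot: [-3.142, 0.0, 0.305]
ft_force: [-0.4, -1.0, -0.3]
gripper_width: 0.0582
grip_force: 0.0
```

```bash
python3 -m handwheel '[{"tx":0,"ty":0,"tz":0.004,"yaw":0,"jaw":0.32},{"tx":0,"ty":0,"tz":0,"yaw":0,"jaw":0.6},{"tx":0,"ty":0,"tz":0,"yaw":0,"jaw":0.6},{"tx":0,"ty":0,"tz":0,"yaw":0,"jaw":0.6},{"tx":0,"ty":0,"tz":0,"yaw":0,"jaw":0.6},{"tx":0,"ty":0,"tz":0,"yaw":0,"jaw":0.6}]' 25
```

```text
t: 6.45
position: [0.4984, 0.0861, 0.0583]
ee_rot: [-3.142, -0.0, 0.305]
ft_force: [0.1, 0.0, -0.1]
gripper_width: 0.0488
grip_force: 25.9
```

```bash
python3 -m handwheel '[{"tx":0,"ty":0,"tz":-0.014,"yaw":0,"jaw":0.6},{"tx":0,"ty":0,"tz":-0.03,"yaw":0,"jaw":0.6},{"tx":0,"ty":0,"tz":-0.05,"yaw":0,"jaw":0.6},{"tx":0,"ty":0,"tz":-0.06,"yaw":0,"jaw":0.6},{"tx":0,"ty":0,"tz":-0.06,"yaw":0,"jaw":0.6},{"tx":0,"ty":0,"tz":-0.06,"yaw":0,"jaw":0.6},{"tx":0,"ty":0,"tz":-0.05,"yaw":0,"jaw":0.6},{"tx":0,"ty":0,"tz":-0.03,"yaw":0,"jaw":0.6},{"tx":0,"ty":0,"tz":0,"yaw":0,"jaw":0.6}]' && python3 -m handwheel '[{"tx":-0.004,"ty":0.03,"tz":0,"yaw":0,"jaw":0.6},{"tx":-0.0075,"ty":0.06,"tz":0,"yaw":0,"jaw":0.6},{"tx":-0.01,"ty":0.08,"tz":0,"yaw":0,"jaw":0.6},{"tx":-0.01,"ty":0.08,"tz":0,"yaw":0,"jaw":0.6},{"tx":-0.01,"ty":0.08,"tz":0,"yaw":0,"jaw":0.6},{"tx":-0.01,"ty":0.08,"tz":0,"yaw":0,"jaw":0.6},{"tx":-0.01,"ty":0.08,"tz":0,"yaw":0,"jaw":0.6},{"tx":-0.01,"ty":0.08,"tz":0,"yaw":0,"jaw":0.6},{"tx":-0.01,"ty":0.08,"tz":0,"yaw":0,"jaw":0.6},{"tx":-0.006,"ty":0.05,"tz":0,"yaw":0,"jaw":0.6},{"tx":-0.004,"ty":0.03,"tz":0,"yaw":0,"jaw":0.6},{"tx":0,"ty":0,"tz":0,"yaw":0,"jaw":0.6},{"tx":0,"ty":0,"tz":0,"yaw":0,"jaw":0.6}]'
python3 - <<'E'
from h import *
p=robot.camera_params("wrist"); im=robot.read_camera("wrist"); cv2.imwrite("pics/w3.png",im[:,:,::-1])
for d in robot.masks_of("wrist","round_free")[:3]: c=cen(d["pixels"]);print(d["score"],d["rect"],back("wrist",c,.006,p).round(4))
print(proj("wrist",(.5639,-.2755,.006),p))
E
```

```text
t: 7.58
position: [0.4986, 0.0861, 0.2362]
ee_rot: [3.141, -0.002, 0.305]
ft_force: [1.0, -0.1, -0.5]
gripper_width: 0.0487
grip_force: 25.9
t: 9.2
position: [0.5642, -0.2752, 0.2351]
ee_rot: [-3.141, 0.0, 0.305]
ft_force: [0.1, -1.2, -0.2]
gripper_width: 0.0487
grip_force: 26.0
0.64 [325.4, 191.3, 73.9, 76.2] [ 0.5644 -0.2744  0.006 ]
[327.88053865 192.89069798]
```

View pics/w3.png

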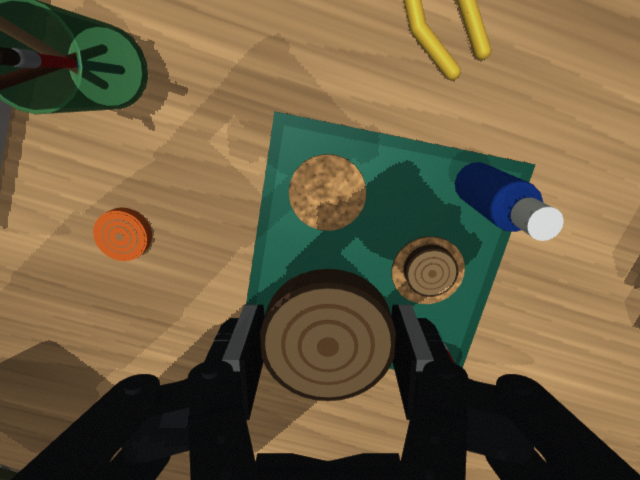

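The slice is held level at (328,340). The bare round at (327,192) measures (0.564,-0.275), directly below the TCP. I lower the slice.

```bash
python3 -m handwheel '[{"tx":0,"ty":0,"tz":0.03,"yaw":0,"jaw":0.6},{"tx":0,"ty":0,"tz":0.06,"yaw":0,"jaw":0.6},{"tx":0,"ty":0,"tz":0.07,"yaw":0,"jaw":0.6},{"tx":0,"ty":0,"tz":0.07,"yaw":0,"jaw":0.6},{"tx":0,"ty":0,"tz":0.07,"yaw":0,"jaw":0.6},{"tx":0,"ty":0,"tz":0.06,"yaw":0,"jaw":0.6},{"tx":0,"ty":0,"tz":0.04,"yaw":0,"jaw":0.6},{"tx":0,"ty":0,"tz":0.03,"yaw":0,"jaw":0.6},{"tx":0,"ty":0,"tz":0.016,"yaw":0,"jaw":0.6},{"tx":0,"ty":0,"tz":0.008,"yaw":0,"jaw":0.6},{"tx":0,"ty":0,"tz":0.003,"yaw":0,"jaw":0.6},{"tx":0,"ty":0,"tz":0,"yaw":0,"jaw":0.6},{"tx":0,"ty":0,"tz":0,"yaw":0,"jaw":0.6}]'
```

```text
t: 10.92
position: [0.5645, -0.276, 0.0072]
ee_rot: [3.141, -0.0, 0.305]
ft_force: [-0.4, 0.6, 0.6]
gripper_width: 0.0487
grip_force: 26.0
```

```bash
python3 -m handwheel '[{"tx":0,"ty":0,"tz":0.003,"yaw":0,"jaw":0.6},{"tx":0,"ty":0,"tz":0.002,"yaw":0,"jaw":0.6},{"tx":0,"ty":0,"tz":0,"yaw":0,"jaw":0.6},{"tx":0,"ty":0,"tz":0,"yaw":0,"jaw":0.6}]'
```

```text
t: 11.42
position: [0.5643, -0.2759, 0.0043]
ee_rot: [3.142, -0.0, 0.305]
ft_force: [-1.5, 0.4, 0.9]
gripper_width: 0.0488
grip_force: 26.0
```

```bash
python3 -m handwheel '[{"tx":0,"ty":0,"tz":0.0012,"yaw":0,"jaw":0.6},{"tx":0,"ty":0,"tz":0,"yaw":0,"jaw":0.6},{"tx":0,"ty":0,"tz":0,"yaw":0,"jaw":0.6}]'
```

```text
t: 11.8
position: [0.5644, -0.2759, 0.0043]
ee_rot: [3.141, -0.0, 0.305]
ft_force: [-3.5, 3.2, 7.8]
gripper_width: 0.0487
grip_force: 26.6
```

```bash
python3 -m handwheel '[{"tx":0,"ty":0,"tz":-0.0006,"yaw":0,"jaw":0.4},{"tx":0,"ty":0,"tz":0,"yaw":0,"jaw":0.25},{"tx":0,"ty":0,"tz":0,"yaw":0,"jaw":0.25},{"tx":0,"ty":0,"tz":-0.02,"yaw":0,"jaw":0.25},{"tx":0,"ty":0,"tz":-0.05,"yaw":0,"jaw":0.25},{"tx":0,"ty":0,"tz":-0.08,"yaw":0,"jaw":0.25},{"tx":0,"ty":0,"tz":-0.1,"yaw":0,"jaw":0.25},{"tx":0,"ty":0,"tz":-0.1,"yaw":0,"jaw":0.4},{"tx":0,"ty":0,"tz":-0.08,"yaw":0,"jaw":0.6},{"tx":0,"ty":0,"tz":-0.03,"yaw":0,"jaw":0.7},{"tx":0,"ty":0,"tz":0,"yaw":0,"jaw":0.7}]'
python3 - <<'E'
from h import *
s=robot.observe(); print(s["joint_pos"])
p=robot.camera_params("wrist"); im=robot.read_camera("wrist")
for d in robot.masks_of("wrist","slice")[:4]: c=cen(d["pixels"]);print(d["score"],d["rect"],back("wrist",c,.018,p).round(4))
im=robot.read_camera("top");cv2.imwrite("pics/crop2.png",cv2.resize(im[150:350,200:520,::-1],None,fx=2.5,fy=2.5,interpolation=cv2.INTER_CUBIC))
E
```

```text
t: 13.18
position: [0.5643, -0.2759, 0.2343]
ee_rot: [3.141, -0.001, 0.305]
ft_force: [0.4, 0.1, -1.6]
gripper_width: 0.0258
grip_force: 0.0
[-5.12975188e-01  4.74187079e-01  1.27467533e+00  7.49303558e-06
  1.39187294e+00  7.52982991e-01]
0.88 [328.2, 196.7, 58.6, 56.4] [ 0.5642 -0.2758  0.018 ]
0.77 [311.2, 309.9, 43.9, 49.1] [ 0.4535 -0.2971  0.018 ]
0.69 [122.3, 235.2, 59.3, 53.5] [ 0.4729 -0.1057  0.018 ]
0.61 [430.5, 270.6, 55.3, 59.5] [ 0.5246 -0.3897  0.018 ]
```

View pics/crop2.png

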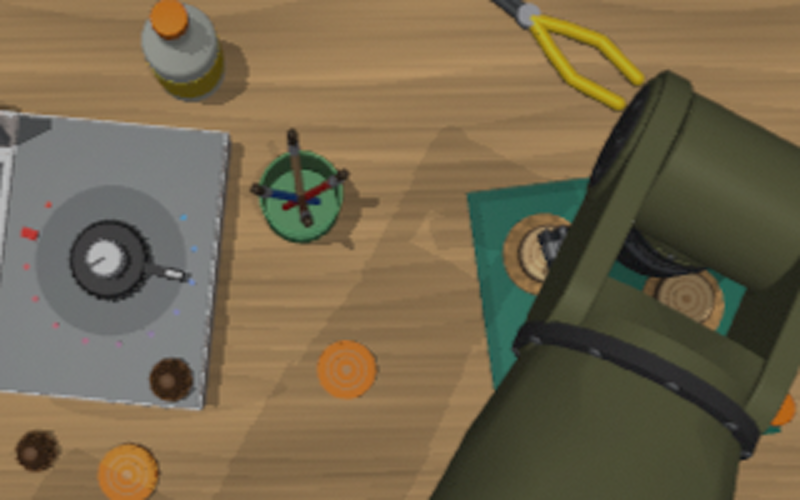

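The slice lies on the round at (0.5642,-0.2758), 1 mm off centre, and nothing else has moved. In the top crop the lever fin is at (175,273) and the deck cone at (172,379). Next I go over to the fin and turn the tool so that it can follow the whole sweep.

```bash
python3 -m handwheel '[{"tx":0.01,"ty":-0.04,"tz":0,"yaw":0,"jaw":0.65},{"tx":0.018,"ty":-0.07,"tz":0,"yaw":0,"jaw":0.65},{"tx":0.021,"ty":-0.082,"tz":0,"yaw":0,"jaw":0.65},{"tx":0.021,"ty":-0.082,"tz":0,"yaw":0,"jaw":0.65},{"tx":0.021,"ty":-0.082,"tz":0,"yaw":0,"jaw":0.65},{"tx":0.021,"ty":-0.082,"tz":0,"yaw":0,"jaw":0.65},{"tx":0.021,"ty":-0.082,"tz":0,"yaw":0,"jaw":0.65},{"tx":0.021,"ty":-0.081,"tz":0,"yaw":0,"jaw":0.65},{"tx":0,"ty":0,"tz":0,"yaw":0,"jaw":0.65},{"tx":0,"ty":0,"tz":0,"yaw":-1,"jaw":0.65},{"tx":0,"ty":0,"tz":0,"yaw":-1,"jaw":0.65},{"tx":0,"ty":0,"tz":0,"yaw":-1,"jaw":0.65},{"tx":0,"ty":0,"tz":0,"yaw":-1,"jaw":0.65},{"tx":0,"ty":0,"tz":0,"yaw":-1,"jaw":0.65},{"tx":0,"ty":0,"tz":0,"yaw":-1,"jaw":0.65},{"tx":0,"ty":0,"tz":0,"yaw":-1,"jaw":0.65},{"tx":0,"ty":0,"tz":0,"yaw":-1,"jaw":0.65},{"tx":0,"ty":0,"tz":0,"yaw":-1,"jaw":0.65},{"tx":0,"ty":0,"tz":0,"yaw":-1,"jaw":0.65}]' && python3 -m handwheel '[{"tx":0,"ty":0,"tz":0,"yaw":-1,"jaw":0.65},{"tx":0,"ty":0,"tz":0,"yaw":-1,"jaw":0.65},{"tx":0,"ty":0,"tz":0,"yaw":-1,"jaw":0.65},{"tx":0,"ty":0,"tz":0,"yaw":-1,"jaw":0.65},{"tx":0,"ty":0,"tz":0,"yaw":-1,"jaw":0.65},{"tx":0,"ty":0,"tz":0,"yaw":-1,"jaw":0.65},{"tx":0,"ty":0,"tz":0,"yaw":-1,"jaw":0.65},{"tx":0,"ty":0,"tz":0,"yaw":-1,"jaw":0.65},{"tx":0,"ty":0,"tz":0,"yaw":-1,"jaw":0.65},{"tx":0,"ty":0,"tz":0,"yaw":-1,"jaw":0.65},{"tx":0,"ty":0,"tz":0,"yaw":-1,"jaw":0.65},{"tx":0,"ty":0,"tz":0,"yaw":-1,"jaw":0.65},{"tx":0,"ty":0,"tz":0,"yaw":-1,"jaw":0.65},{"tx":0,"ty":0,"tz":0,"yaw":-1,"jaw":0.65},{"tx":0,"ty":0,"tz":0,"yaw":-1,"jaw":0.65},{"tx":0,"ty":0,"tz":0,"yaw":0,"jaw":0.65}]'
python3 - <<'E'
from h import *
s=robot.observe();print(s["joint_pos"][5],s["ee_rot"]); P=np.array(s["position"])
p=robot.camera_params("wrist"); im=robot.read_camera("wrist"); cv2.imwrite("pics/w4.png",im[:,:,::-1])
for q,z in(("heat_ring",.074),("timer",.094),("lever_tip",.08)):
  for d in robot.masks_of("wrist",q)[:2]: c=cen(d["pixels"]);print(q,d["score"],d["rect"],back("wrist",c,z,p).round(4))
print("TCP->fin top px",proj("wrist",(P[0],P[1],.086),p))
E
```

```text
t: 15.7
position: [0.5471, 0.0337, 0.2334]
ee_rot: [-3.141, -0.0, 1.809]
ft_force: [-0.5, 1.1, -0.4]
gripper_width: 0.03
grip_force: 0.0
t: 17.7
position: [0.5472, 0.0337, 0.2335]
ee_rot: [3.141, -0.0, -2.23]
ft_force: [0.3, -1.0, -0.3]
gripper_width: 0.0297
grip_force: 0.0
-2.4880359032469874 [ 3.14103769e+00 -4.92479160e-04 -2.22957469e+00]
heat_ring 0.88 [360.5, 260.2, 78.0, 107.9] [0.5559 0.0791 0.074 ]
timer 0.76 [361.6, 282.4, 33.2, 42.2] [0.5585 0.0871 0.094 ]
lever_tip 0.66 [358.6, 258.0, 85.1, 108.3] [0.5546 0.077  0.08  ]
lever_tip 0.61 [360.4, 284.1, 36.5, 46.1] [0.5621 0.0929 0.08  ]
TCP->fin top px [327.67592039 216.86633394]
```

View pics/w4.png

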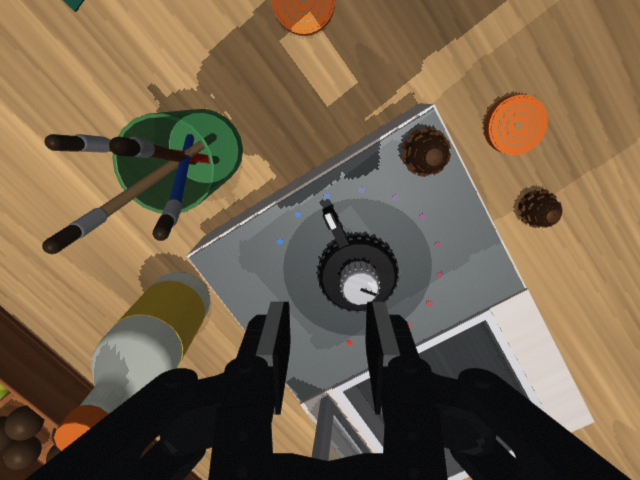

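The fin's white line is at (331,218), and the TCP axis projects to (328,217) at that height, so the fin is centred between the fingers. The red clip is out of view behind the right finger. I descend astride the fin.

```bash
python3 -m handwheel '[{"tx":0,"ty":0.003,"tz":0.04,"yaw":0,"jaw":0.65},{"tx":0,"ty":0,"tz":0.06,"yaw":0,"jaw":0.65},{"tx":0,"ty":0,"tz":0.06,"yaw":0,"jaw":0.65},{"tx":0,"ty":0,"tz":0.06,"yaw":0,"jaw":0.65},{"tx":0,"ty":0,"tz":0.05,"yaw":0,"jaw":0.65},{"tx":0,"ty":0,"tz":0.03,"yaw":0,"jaw":0.65},{"tx":0,"ty":0,"tz":0.02,"yaw":0,"jaw":0.65},{"tx":0,"ty":0,"tz":0.008,"yaw":0,"jaw":0.65},{"tx":0,"ty":0,"tz":0,"yaw":0,"jaw":0.65}]'
python3 - <<'E'
from h import *
s=robot.observe();P=np.array(s["position"]);y=s["ee_rot"][2]; y+=2*np.pi*(y<0)
D=np.array([.56,.0897]); yaw0=-.1065
pos=lambda a,r:D+r*np.array([np.cos(np.pi+yaw0-a),np.sin(np.pi+yaw0-a)])
r=P[:2]-D; a0=np.pi+yaw0-(np.arctan2(r[1],r[0])+2*np.pi); print("a0",a0,np.hypot(*r),P)
aT=1.79; yT=np.pi+yaw0-aT; n=34
print("yaw",y,"->",yT)
# rows: rotate-in-place yaw then shift in the tool frame as row leaves/starts; use start-of-row frame
prev=P[:2]; yc=y; A=np.linspace(a0,aT,n+1)[1:]
for i,a in enumerate(A):
    q=pos(a,.057 if i>0 else .0575); d=q-prev; tx=d@[np.cos(yc),np.sin(yc)]; ty=d@[np.sin(yc),-np.cos(yc)]
    dy=(y-yT)/n; print(i,round(a,3),round(tx/.5,4),round(ty/.5,4),round(dy/.15,3)); prev=q; yc-=dy
E
```

```text
t: 19.02
position: [0.5466, 0.0348, 0.0703]
ee_rot: [-3.141, 0.0, -2.229]
ft_force: [0.6, -0.4, -0.4]
gripper_width: 0.0302
grip_force: 0.0
a0 -1.4379364298231851 0.05648291570341367 [0.54660898 0.03482742 0.07034127]
yaw 4.054600407343884 -> 1.245092653589793
0 -1.343 0.0058 0.0093 0.551
1 -1.248 0.0029 0.0105 0.551
2 -1.153 0.0037 0.0102 0.551
3 -1.058 0.0035 0.0102 0.551
4 -0.963 0.0034 0.0103 0.551
5 -0.868 0.0033 0.0103 0.551
6 -0.773 0.0032 0.0103 0.551
7 -0.678 0.003 0.0104 0.551
8 -0.583 0.0029 0.0104 0.551
9 -0.489 0.0028 0.0105 0.551
10 -0.394 0.0027 0.0105 0.551
11 -0.299 0.0025 0.0105 0.551
12 -0.204 0.0024 0.0106 0.551
13 -0.109 0.0023 0.0106 0.551
14 -0.014 0.0021 0.0106 0.551
15 0.081 0.002 0.0106 0.551
16 0.176 0.0019 0.0107 0.551
17 0.271 0.0017 0.0107 0.551
18 0.366 0.0016 0.0107 0.551
19 0.461 0.0015 0.0107 0.551
20 0.556 0.0013 0.0107 0.551
21 0.651 0.0012 0.0108 0.551
22 0.746 0.0011 0.0108 0.551
23 0.841 0.0009 0.0108 0.551
24 0.936 0.0008 0.0108 0.551
25 1.03 0.0007 0.0108 0.551
26 1.125 0.0006 0.0108 0.551
27 1.22 0.0004 0.0108 0.551
28 1.315 0.0003 0.0108 0.551
29 1.41 0.0002 0.0108 0.551
30 1.505 0.0 0.0108 0.551
31 1.6 -0.0001 0.0108 0.551
32 1.695 -0.0002 0.0108 0.551
33 1.79 -0.0004 0.0108 0.551
```

```bash
python3 -m handwheel '[{"tx":0.0058,"ty":0.0093,"tz":0,"yaw":0.551,"jaw":0.65},{"tx":0.0032,"ty":0.0104,"tz":0,"yaw":0.551,"jaw":0.65},{"tx":0.0035,"ty":0.0102,"tz":0,"yaw":0.551,"jaw":0.65},{"tx":0.0035,"ty":0.0102,"tz":0,"yaw":0.551,"jaw":0.65},{"tx":0.0034,"ty":0.0103,"tz":0,"yaw":0.551,"jaw":0.65},{"tx":0.0033,"ty":0.0103,"tz":0,"yaw":0.551,"jaw":0.65},{"tx":0.0032,"ty":0.0103,"tz":0,"yaw":0.551,"jaw":0.65},{"tx":0.003,"ty":0.0104,"tz":0,"yaw":0.551,"jaw":0.65}]'
python3 - <<'E'
from h import *
p=robot.camera_params("wrist"); im=robot.read_camera("wrist"); cv2.imwrite("pics/w5.png",im[:,:,::-1])
E
```

```text
t: 20.02
position: [0.5119, 0.0584, 0.0707]
ee_rot: [-3.141, 0.0, -2.893]
ft_force: [-1.8, -4.1, 0.5]
gripper_width: 0.0301
grip_force: 1.9
```

View pics/w5.png

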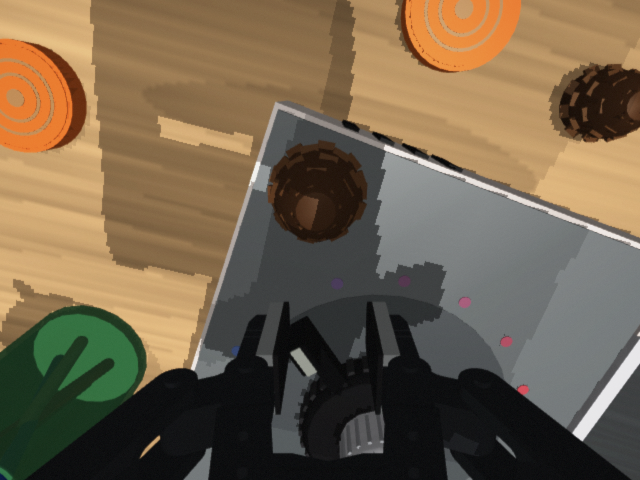

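The left finger pushes the fin (white line at (303,360)) and the ring follows. The cone at (317,190) is well clear. I continue.

```bash
python3 -m handwheel '[{"tx":0.0029,"ty":0.0104,"tz":0,"yaw":0.551,"jaw":0.65},{"tx":0.0028,"ty":0.0105,"tz":0,"yaw":0.551,"jaw":0.65},{"tx":0.0027,"ty":0.0105,"tz":0,"yaw":0.551,"jaw":0.65},{"tx":0.0025,"ty":0.0105,"tz":0,"yaw":0.551,"jaw":0.65},{"tx":0.0024,"ty":0.0106,"tz":0,"yaw":0.551,"jaw":0.65},{"tx":0.0023,"ty":0.0106,"tz":0,"yaw":0.551,"jaw":0.65},{"tx":0.0021,"ty":0.0106,"tz":0,"yaw":0.551,"jaw":0.65},{"tx":0.002,"ty":0.0106,"tz":0,"yaw":0.551,"jaw":0.65},{"tx":0.0019,"ty":0.0107,"tz":0,"yaw":0.551,"jaw":0.65},{"tx":0.0017,"ty":0.0107,"tz":0,"yaw":0.551,"jaw":0.65},{"tx":0.0016,"ty":0.0107,"tz":0,"yaw":0.551,"jaw":0.65},{"tx":0.0015,"ty":0.0107,"tz":0,"yaw":0.551,"jaw":0.65},{"tx":0.0013,"ty":0.0107,"tz":0,"yaw":0.551,"jaw":0.65}]' && python3 -m handwheel '[{"tx":0.0012,"ty":0.0108,"tz":0,"yaw":0.551,"jaw":0.65},{"tx":0.0011,"ty":0.0108,"tz":0,"yaw":0.551,"jaw":0.65},{"tx":0.0009,"ty":0.0108,"tz":0,"yaw":0.551,"jaw":0.65},{"tx":0.0008,"ty":0.0108,"tz":0,"yaw":0.551,"jaw":0.65},{"tx":0.0007,"ty":0.0108,"tz":0,"yaw":0.551,"jaw":0.65},{"tx":0.0006,"ty":0.0108,"tz":0,"yaw":0.551,"jaw":0.65},{"tx":0.0004,"ty":0.0108,"tz":0,"yaw":0.551,"jaw":0.65}]'
python3 - <<'E'
from h import *
s=robot.observe();P=np.array(s["position"]);y=s["ee_rot"][2]; y+=2*np.pi*(y<0)
D=np.array([.56,.0897]); yaw0=-.1065; r=P[:2]-D; a=np.pi+yaw0-np.arctan2(r[1],r[0]); a-=2*np.pi*(a>3)
print("TCP ang",a,"r",np.hypot(*r),"yaw misalign",y-(np.pi+yaw0-a))
E
```

```text
t: 21.7
position: [0.5148, 0.1248, 0.0704]
ee_rot: [-3.141, -0.0, 2.318]
ft_force: [-1.3, -0.3, -0.4]
gripper_width: 0.0301
grip_force: 1.3
t: 22.58
position: [0.5462, 0.1452, 0.0704]
ee_rot: [3.141, -0.0, 1.739]
ft_force: [-2.8, 1.6, -0.6]
gripper_width: 0.0296
grip_force: 1.1
TCP ang 1.2215091664743989 r 0.05720811571132121 yaw misalign -0.07422437310333363
```

```bash
python3 -m handwheel '[{"tx":0.0003,"ty":0.0108,"tz":0,"yaw":0.551,"jaw":0.65},{"tx":0.0002,"ty":0.0108,"tz":0,"yaw":0.551,"jaw":0.65},{"tx":0,"ty":0.0108,"tz":0,"yaw":0.551,"jaw":0.65},{"tx":0,"ty":0.0108,"tz":0,"yaw":0.551,"jaw":0.65},{"tx":0,"ty":0.0108,"tz":0,"yaw":0.551,"jaw":0.65},{"tx":0,"ty":0.0108,"tz":0,"yaw":0.551,"jaw":0.65},{"tx":0,"ty":0,"tz":0,"yaw":0,"jaw":0.65},{"tx":0,"ty":0,"tz":0,"yaw":0,"jaw":0.65},{"tx":0,"ty":0,"tz":0,"yaw":0,"jaw":0.8},{"tx":0,"ty":0,"tz":0,"yaw":0,"jaw":0.9},{"tx":0,"ty":0,"tz":0,"yaw":0,"jaw":1},{"tx":0,"ty":0,"tz":0,"yaw":0,"jaw":1},{"tx":0,"ty":0,"tz":0,"yaw":0,"jaw":1}]' 20
python3 - <<'E'
from h import *
s=robot.observe();P=np.array(s["position"]);y=s["ee_rot"][2]
D=np.array([.56,.0897]); yaw0=-.1065; r=P[:2]-D; a=np.pi+yaw0-np.arctan2(r[1],r[0])
print("TCP ang",a,"r",np.hypot(*r),"yaw misalign",y-(np.pi+yaw0-a))
p=robot.camera_params("wrist"); im=robot.read_camera("wrist"); cv2.imwrite("pics/w6.png",im[:,:,::-1])
E
```

```text
t: 24.2
position: [0.5782, 0.1441, 0.0701]
ee_rot: [3.141, -0.0, 1.245]
ft_force: [-1.0, 2.1, 1.4]
gripper_width: 0.0074
grip_force: 22.0
TCP ang 1.7874823877831372 r 0.0573220025710747 yaw misalign -0.0028045662575031383
```

View pics/w6.png

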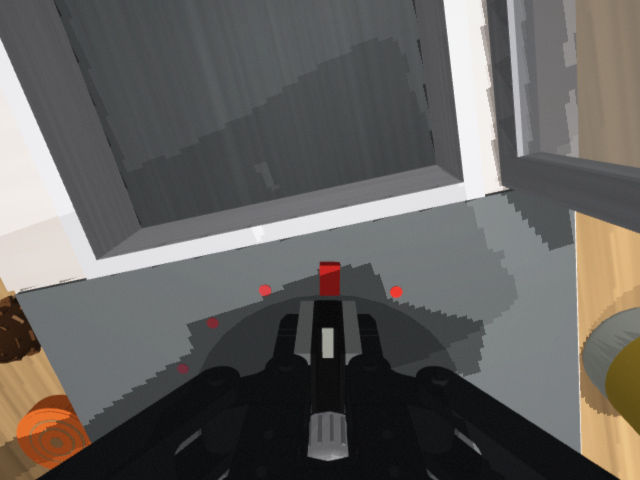

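The gripped fin (328,343) is in line with the red clip (330,278) to within about 1 mm. I release it and lift.

```bash
python3 -m handwheel '[{"tx":0,"ty":0,"tz":0,"yaw":0,"jaw":0.8},{"tx":0,"ty":0,"tz":0,"yaw":0,"jaw":0.7},{"tx":0,"ty":0,"tz":0,"yaw":0,"jaw":0.65},{"tx":0,"ty":0,"tz":0,"yaw":0,"jaw":0.65},{"tx":0,"ty":0,"tz":-0.02,"yaw":0,"jaw":0.65},{"tx":0,"ty":0,"tz":-0.06,"yaw":0,"jaw":0.65},{"tx":0,"ty":0,"tz":-0.08,"yaw":0,"jaw":0.65},{"tx":0,"ty":0,"tz":-0.08,"yaw":0,"jaw":0.65},{"tx":0,"ty":0,"tz":-0.06,"yaw":0,"jaw":0.65},{"tx":0,"ty":0,"tz":-0.04,"yaw":0,"jaw":0.65},{"tx":-0.1,"ty":0,"tz":0,"yaw":0,"jaw":0.65},{"tx":-0.1,"ty":0,"tz":0,"yaw":0,"jaw":0.65},{"tx":0,"ty":0,"tz":0,"yaw":0,"jaw":0.65},{"tx":0,"ty":0,"tz":0,"yaw":0,"jaw":0.65}]'
python3 - <<'E'
from h import *
p=robot.camera_params("wrist"); im=robot.read_camera("wrist")
a=np.hstack([im[:,:,::-1]]); cv2.imwrite("pics/w7.png",a)
im=robot.read_camera("top")
for q,z in dict(slice=.018,round_free=.006,heat_ring=.074,timer=.094,cone_deck=.08,glue_stick=.106,paint=.131,brush_jar=.1,cone_front=.02,wood_glue=.1,lid_edge=.2).items():
    for d in robot.masks_of("top",q)[:5]:
        if d["score"]>.5: c=cen(d["pixels"]);print(q,round(d["score"],2),np.round(c),back("top",c,z).round(3))
E
```

```text
t: 26.0
position: [0.5463, 0.0495, 0.2407]
ee_rot: [3.141, -0.0, 1.244]
ft_force: [0.3, 0.5, 0.3]
gripper_width: 0.0299
grip_force: 0.0
slice 0.7 [430. 305.] [ 0.448 -0.294  0.018]
slice 0.66 [419. 251.] [ 0.562 -0.276  0.018]
slice 0.61 [473. 269.] [ 0.522 -0.39   0.018]
round_free 0.74 [416. 251.] [ 0.562 -0.271  0.006]
heat_ring 0.74 [426. 306.] [ 0.448 -0.276  0.074]
glue_stick 0.86 [503. 311.] [ 0.437 -0.418  0.106]
paint 0.71 [483. 224.] [ 0.605 -0.378  0.131]
brush_jar 0.64 [320. 227.] [ 0.609 -0.065  0.1  ]
wood_glue 0.82 [273. 170.] [0.725 0.027 0.1  ]
wood_glue 0.68 [473. 269.] [ 0.521 -0.366  0.1  ]
lid_edge 0.9 [152. 189.] [0.671 0.235 0.2  ]
```

View pics/w7.png

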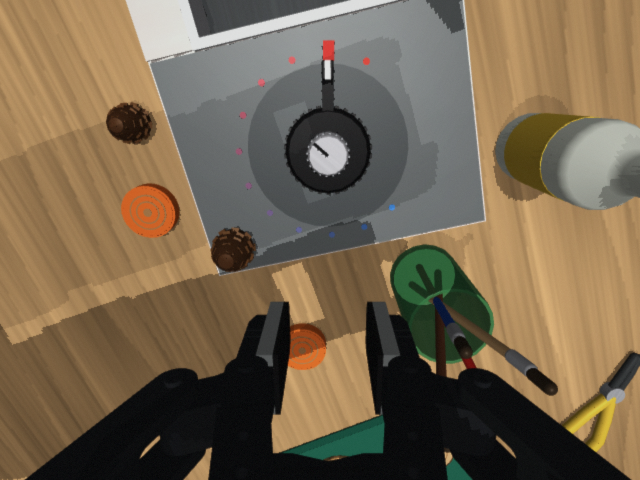

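The lever (327,70) points straight at the clip (328,50). The timer line is at about 122° in the world frame, against 119° at the start, so it has not turned within measurement error. All the bystanders are where they started.

```bash
python3 -c "
from station import robot
print(robot.close_job())"
```

```text
the job is handed in; nothing more can be done
None
```

The job is handed in, with no verdict returned: the heat lever points at the red clip to within about 1 mm, the timer knob is as it was set, the slice lies about 1 mm off centre on the bare cork round, and no bystander appears to have moved.

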